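# Wedge the drip-tray grille up off its ledge and hold it there

## Task

The slotted grille of the glass drip tray sits sunk in its rim and has no edge to get hold of. Take the green nylon wedge by its thick end, slide its thin end through the finger notch in the end of the tray and push it in under the grille until that end of the grille has just come up off its ledge, a few millimetres and no more than about a centimetre, with the far end still seated. Touch the grille with nothing but the wedge, leave the small glass standing where it is, and finish while still holding the wedge in place, so that the grille can be lifted out for washing.

Things in the scene. Friction and masses are not known exactly. Their poses are not given: they have to be found in the camera images.
- drip_tray: Steel drip tray, an open trough screwed to the counter (it cannot move), 208 long (its x) x 148 wide (y) x 36 mm high, walls 6 mm. Origin: centre of its underside, on the counter. x runs along its length from the end with the finger notch (outer face at x = -104 mm) to the end with the drain spigot. A ledge in the rim, 28 mm above the counter, carries the grille.
- notch (a point): Middle of the outer edge of the notch's sill: x = -104 mm, z = 18 mm in the tray's frame, axes as the tray's. The notch is an opening in the middle of the end wall, 58 mm wide, open at the top; its level sill is 18 mm above the counter and 12 mm deep, then the trough is hollow. The wedge is pushed in along +x.
- grille: Loose slotted metal grille lying in the tray, 192 x 132 x 6 mm, 0.5 to 0.8 kg, 2 mm play all round; the rim keeps it from sliding away. Origin: centre of its underside, 28 mm above the counter when seated; axes as the tray's. Raising its notch end tilts it about its far end. From the notch's sill up to its underside is a 10 mm gap.
- grille_front (a point): Middle of the grille's lower edge at the notch end, 28 mm above the counter when seated (x = -96 mm in the tray's frame).
- grille_back (a point): Middle of the grille's lower edge at the far end, 28 mm above the counter when seated.
- wedge: Green nylon wedge lying flat, 120 long (x) x 40 wide (y) x 32 mm high, 0.09 kg. Origin: centre of its flat underside; x points to the thin end, z up. Thin end at x = +60 mm, 4 mm thick; the top rises evenly 28 mm per 100 (10 mm thick 21 mm behind the tip) to 32 mm at x = -40 mm, then is level to the back at x = -60 mm. Flat upright sides: grasp across them (40 mm) near the back.
- wedge_tip (a point): Middle of the wedge's lower edge at the thin end: x = +60 mm, z = 0 in the wedge's frame.
- wedge_grip (a point): Where to grasp the wedge: x = -40 mm, y = 0, z = 22 mm in the wedge's frame.
- prerinse_tap: The fixed pre-rinse tap behind the sink, to the left of the wedge; origin on the counter at its foot. Its upright riser, 0.9 m high, stands at x = 0.555, y = 0.385 m (world) and the hand spray hangs at x = 0.45 to 0.48, y = 0.37 m, 0.18 to 0.38 m up. The robot starts on the far side of it: draw the arm in toward the base first and swing past in front of it.
- tumbler: Small clear glass, 48 mm across, 61 mm high, a bystander. Origin: centre of its underside.

How it is judged:
By the outcome, as a careful person would: the job done as asked, in the order asked, and still so for the second after the job is handed in, while the arm keeps its last pose, push and grip.
It also fails if it takes over 45 s, if anything falls off the work surface, if the arm or the gripper's body presses on something with over 40 N, if the wrist force passes 120 N, or if a joint passes its speed limit or range.

## Robot

A 7-joint arm with a two-finger parallel gripper is mounted at the origin on the work surface; the furniture and walls round the work are solid. World frame = base frame: x ahead of the robot, y to its left, z up, the work surface at z = 0. Lengths are in m, angles in rad, forces in N, time in s.
With the tool pointing down it reaches from about 0.425 to 0.925 m from the base axis. Payload 6.8 kg.
Tool frame: the origin (TCP) lies where the fingers leave the gripper's body, on its centre line; the fingertips stand 73 mm ahead of it and the grasp point (between the pads) lies 54 mm ahead of it; z points along the fingers, y is the line along which they close (so a half turn about z gives the same grasp; the last joint's range is limited). The gripper opens to 85 mm and grips with 20 to 120 N. Pads are 22 mm wide; open, the fingers measure 114 mm over their backs; the gripper's body (76 mm by 85 mm) begins 54 mm behind the grasp point. The pads swing forward as they close: fully open they stand 13 mm farther back than shut.
Start: joints at [-1.234, 0.477, 0.022, 1.555, -0.011, 1.109, -0.083], TCP at [0.29, 0.609, 0.304] pointing down, gripper open.
Joint ranges: [-2.96, 2.96], [-0.34, 2.1], [-1.41, 1.46], [0.24, 2.44], [-1.37, 4.51], [0.17, 1.92], [-2.96, 2.96]. Speed limits (rad/s): [2.39, 2.39, 3.14, 3.14, 3.14, 3.14, 3.14].

## Interface

Orientations are given as a rotation vector (axis times angle).
In Python, from bench import r, grab_frame, camera_info gives the robot as it stands.
- The arm moves only by the tool send_path, called after "Request:" in YAML: its name, and indented under it one key for each argument. Schema: {"type":"object","properties":{"ticks":{"type":"array","items":{"type":"array","items":{"type":"array","items":{"type":"number"},"minItems":6,"maxItems":6},"minItems":1,"maxItems":5},"minItems":1,"maxItems":1},"finger_gap":{"type":"number"},"clamp_n":{"type":"number"},"only":{"type":"string"},"quiet":{"type":"boolean"},"lines":{"type":"string"}},"required":["ticks"],"additionalProperties":false}. ticks is a list that holds a single list of rows (three levels of brackets), with 1 to 5 rows, each of 6 numbers: dx, dy, dz in fractions of the full range, 1 being 0.8 m, then a rotation vector rx, ry, rz in fractions of the full range, 1 being pi rad; each row is the pose to reach, as a shift and turn from the pose commanded when the call began, along the tool's axes at that moment; what a row does not reach only later rows make up. A row lasts 1/10 s, in which the tool goes at most 0.05 m and 0.15 rad, less where a joint would pass 70% of its speed; a pose out of reach is approached as far as the arm can. finger_gap is the finger opening in m, set as the call begins (left out keeps the last). The fingers move at their own pace and stop on an object; clamp_n is the grip in N (left out, the last holds). Time passes only in rows, so rows that do not move let the fingers close. The tool returns the time, the measured TCP pose, the force, the opening and the grip force at its end. only (a regular expression) keeps the lines of the reply that match it, lines (a string "A,B") keeps lines A to B, and quiet returns only ok. A shift or turn number past 1, either way, is cut back to 1. Input that does not fit is refused with a message, and nothing moves.
- r.get_obs(): the state, without advancing time (a new reading comes with each control period).
- grab_frame(name): name is "scene" or "top" or "wrist"; returns (picture, depth): 400x640x3 uint8, blue, green, red; 400x640 float32, m along the optical axis (not along the pixel's ray), 0 where there is no reading.
- camera_info(name): a dict with "camera_matrix" (3x3 intrinsics, pixels), "R" (3x3) and "t" (3): a world point X has camera coordinates R X + t. Camera axes: x right, y down, z forward; pixel columns grow to the right and rows downward; lengths in m; the calibration is good to about 2 mm. The wrist camera is an equidistant fisheye: a pixel r from the principal point sees the ray r / f radians off the axis. A picture is of the moment at which its call begins: read the wrist's pose just before it. camera_info takes no time and is no camera call; for the wrist camera it gives the pose at the moment of the call.
- r.hand_in(): hands the job in; it is judged then, once.
The state is a dict: "clock": time; "joints": joint angles; "qvel": joint speeds; "tau": joint torques, N m; "tcp_pos": TCP position; "orientation": TCP orientation; "contact_force": force on the tool from outside, world axes, zero at the start; "moment": the same for the moment, N m; "grip_width": finger opening in m; "gripper_force": force on a finger pad.
Only numpy, scipy, OpenCV 4.12 (cv2) and the standard library are available. Lean on these libraries where they do the work, as an engineer would, in place of code of your own. Each camera call takes 0.05 s, during which the arm holds its last target. There are 200 camera calls.

## Working session

There is one attempt and no reset: what is moved stays moved. The work goes in short steps, Python scripts to look and compute and a tool call to move; the robot and the scene stay as the last step left them, time stands still between calls to the robot, and variables do not carry over. Pictures are saved under pics/ and viewed, at most 10 in all, crops included, and the job is handed in when it is done.

```bash
mkdir -p pics; ls
```

Run:
```python
from bench import r, grab_frame, camera_info
import cv2, numpy as np
o=r.get_obs(); print(o)
for n in("scene","top"):
    p,d=grab_frame(n); cv2.imwrite(f"pics/{n}0.png",p); np.save(f"pics/{n}0.npy",d); c=camera_info(n); print(n,c)
```

```text
pics
{'clock': 0.0, 'joints': array([-1.2341429 ,  0.47778659,  0.02233331,  1.55643201, -0.01145965,
        1.10926506, -0.0831149 ]), 'qvel': array([ 0.00031792, -0.00186479,  0.00093687, -0.00154177, -0.00186328,
        0.00247979,  0.00076247]), 'tau': array([-2.31054255e-04, -5.96462059e+01,  1.60763819e+00, -2.81191528e+01,
        1.24164834e-02,  9.31455928e-03, -1.01692713e-06]), 'tcp_pos': array([0.29022664, 0.60893086, 0.30294274]), 'orientation': array([-6.92775923e-01, -3.06402128e+00,  2.74574379e-03]), 'contact_force': array([ 0.07419574, -0.35299552, -0.09805691]), 'moment': array([-0.05848902, -0.0064608 , -0.01418521]), 'gripper_force': 0.0, 'grip_width': 0.08522836161969678}
scene {'camera_matrix': array([[428.03431159,   0.        , 319.71872975],
       [  0.        , 428.03431159, 196.7967477 ],
       [  0.        ,   0.        ,   1.        ]]), 'R': array([[ 0.42527671, -0.90498075, -0.01222984],
       [-0.73613282, -0.33800565, -0.58639632],
       [ 0.52654363,  0.25838349, -0.80993196]]), 't': array([-0.1995874 ,  0.38698555,  1.10418797])}
top {'camera_matrix': array([[410.4315739 ,   0.        , 315.39474111],
       [  0.        , 410.4315739 , 210.51534923],
       [  0.        ,   0.        ,   1.        ]]), 'R': array([[-0.02416454, -0.99968923,  0.00612531],
       [-0.99394546,  0.02336788, -0.10736092],
       [ 0.10718442, -0.00868255, -0.99420124]]), 't': array([0.00750659, 0.46734604, 1.27931501])}
```

View pics/top0.png

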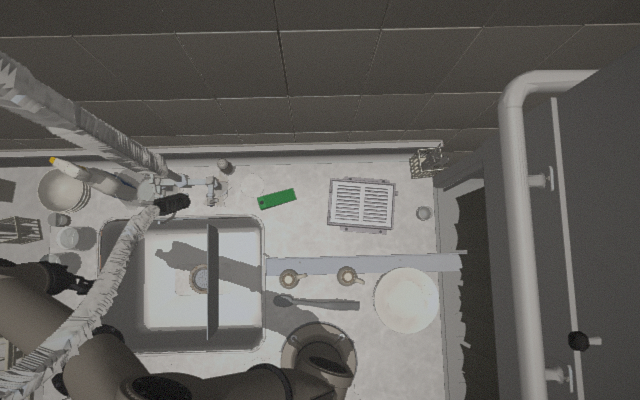

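View pics/scene0.png

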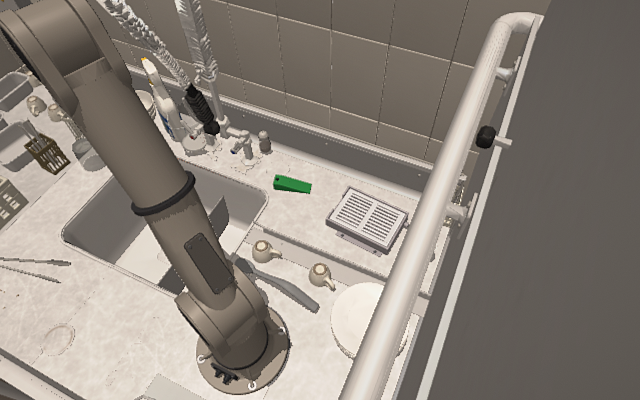

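The top view shows the wedge at about (277,198), the tray at (361,203) and small objects at (423,213) and (225,165). I'll zoom in and measure.

Create h.py:
```python
import cv2, numpy as np
from bench import r, grab_frame, camera_info
def pts(n,d,m):
    c=camera_info(n);K=c["camera_matrix"];v,u=np.nonzero(m&(d>0));z=d[v,u]
    X=np.stack([(u-K[0,2])/K[0,0]*z,(v-K[1,2])/K[1,1]*z,z],1)
    return (X-c["t"])@c["R"],u,v
def ray(n,uv,h):
    c=camera_info(n);K=c["camera_matrix"];R=c["R"];uv=np.atleast_2d(uv).astype(float)
    w=np.c_[(uv-K[:2,2])/[K[0,0],K[1,1]],np.ones(len(uv))]@R;o=-R.T@c["t"]
    return o+w*((h-o[2])/w[:,2])[:,None]
def green(p):
    h=cv2.cvtColor(p,cv2.COLOR_BGR2HSV);return cv2.inRange(h,(45,90,30),(80,255,255))>0
```

Run:
```python
from h import *
for n in("top","scene"):
    p=cv2.imread(f"pics/{n}0.png");d=np.load(f"pics/{n}0.npy")
    X,u,v=pts(n,d,green(p)); 
    k=(X[:,2]<.06)&(X[:,2]>-.01)&(abs(X[:,1])<.4); X=X[k]; print(n,len(X),np.c_[X.min(0),X.max(0)])
    c,_,V=np.linalg.svd(X[:,:2]-X[:,:2].mean(0),full_matrices=False); a=V[0]; s=(X[:,:2]-X[:,:2].mean(0))@a
    print(X.mean(0),a,s.min(),s.max())
    for q in np.linspace(s.min(),s.max(),9)[:-1]:
        w=(s>=q)&(s<q+np.ptp(s)/8);print(np.round(np.median(X[w],0),4),end=" ")
    print()
    box=cv2.minAreaRect(np.c_[u[k],v[k]].astype(np.float32));print(box,cv2.boxPoints(box).tolist())
    # tray heights
    c=(slice(165,245),slice(315,440)) if n=="top" else (slice(170,270),slice(310,450))
    m=np.zeros(d.shape,bool);m[c]=1
    X,u,v=pts(n,d,m);k=(X[:,2]>.031)&(X[:,2]<.042);rc=cv2.minAreaRect(X[k,:2].astype(np.float32));print("rim",k.sum(),rc,cv2.boxPoints(rc).tolist())
a=cv2.imread("pics/top0.png")[150:250,240:440];b=cv2.imread("pics/scene0.png")[160:285,260:460]
cv2.imwrite("pics/c0.png",np.vstack([cv2.resize(a,(600,300),interpolation=2),cv2.resize(b,(480,300),interpolation=2).copy() if 0 else cv2.copyMakeBorder(cv2.resize(b,(480,300),interpolation=2),0,0,0,120,0)]))
```

```text
top 413 [[4.78691845e-01 5.42183148e-01]
 [6.12715045e-02 1.77240187e-01]
 [4.04170991e-04 3.70141306e-02]]
[0.51030418 0.11990595 0.02030625] [-0.29954293  0.95408282] -0.05761225534230774 0.05732173297045485
[0.5252 0.0707 0.0058] [0.5209 0.0865 0.0108] [0.5175 0.0993 0.0147] [0.5113 0.1123 0.0188] [0.5077 0.1272 0.0222] [0.5044 0.14   0.0278] [0.5005 0.1547 0.0299] [0.4919 0.1682 0.0312] 
((276.1468200683594, 198.15599060058594), (11.877047538757324, 36.397403717041016), 73.3007583618164) [[257.00921630859375, 197.697265625], [291.87158203125, 187.23855590820312], [295.284423828125, 198.61471557617188], [260.42205810546875, 209.07342529296875]]
rim 1904 ((0.4951498508453369, -0.21500137448310852), (0.1903810054063797, 0.3677830100059509), 7.834310531616211) [[0.375781774520874, -0.0458015501499176], [0.42591384053230286, -0.41015180945396423], [0.6145179271697998, -0.38420119881629944], [0.5643858909606934, -0.019850939512252808]]
scene 443 [[ 0.47834337  0.546443  ]
 [ 0.05856232  0.17775525]
 [-0.00073179  0.03894864]]
[0.50771374 0.12125245 0.02006153] [ 0.33744598 -0.94134489] -0.054210077749402945 0.06198892621804597
[0.4862 0.1651 0.0318] [0.4957 0.1523 0.031 ] [0.4984 0.1376 0.0267] [0.5041 0.1239 0.0244] [0.5083 0.1106 0.0199] [0.5182 0.0971 0.0154] [0.5187 0.0832 0.0112] [0.5281 0.0697 0.008 ] 
((292.0769348144531, 183.88462829589844), (36.83831787109375, 14.139959335327148), 7.125016689300537) [[272.923095703125, 188.61538696289062], [274.67694091796875, 174.58462524414062], [311.23077392578125, 179.15386962890625], [309.4769287109375, 193.18463134765625]]
rim 2576 ((0.45642930269241333, -0.21245712041854858), (0.3474203646183014, 0.40132442116737366), 89.4281005859375) [[0.25404322147369385, -0.3841557502746582], [0.6553476452827454, -0.3881615400314331], [0.6588153839111328, -0.040758490562438965], [0.2575109601020813, -0.03675270080566406]]
```

View pics/c0.png

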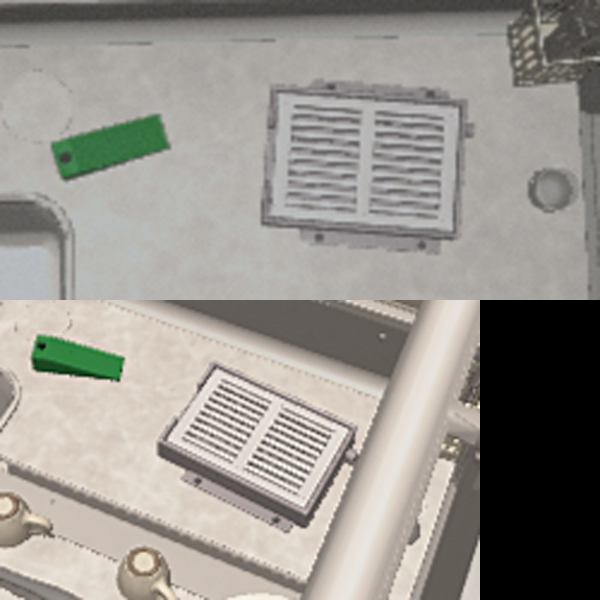

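The crop shows the notch in the tray's left end, about (327,202) in the full picture, with the spigot on the right. The wedge's thin end already points that way and the glass stands clear at (424,213). Next I'll fit the tray.

Run:
```python
from h import *
p=cv2.imread("pics/top0.png");d=np.load("pics/top0.npy")
m=np.zeros(d.shape,bool);m[165:245,318:410]=1
X,u,v=pts("top",d,m);H=np.zeros(d.shape,np.uint8);H[v,u]=((X[:,2]>.018)&(X[:,2]<.06))*255
H=cv2.morphologyEx(H,cv2.MORPH_OPEN,np.ones((5,5)))
cs=max(cv2.findContours(H,0,cv2.CHAIN_APPROX_NONE)[0],key=cv2.contourArea)
rc=cv2.minAreaRect(cs);b=cv2.boxPoints(rc);print(rc,b)
# pixel extents ->corners at z=.036
W=ray("top",b,.036)[:,:2];print(W)
wr=cv2.minAreaRect(ray("top",cs[:,0,:],.036)[:,:2].astype(np.float32));print(wr)
crop=np.array([[272,87],[467,98],[458,238],[262,227]])/3+[240-.33,150-.33]
C=ray("top",crop,.036)[:,:2];print(C,np.linalg.norm(C-np.roll(C,-1,0),axis=1));
print("ctr",C.mean(0)); ax=(C[1]+C[2]-C[0]-C[3]);print(ax/np.linalg.norm(ax), np.degrees(np.arctan2(ax[1],ax[0])))
# ground & top-surface check
k=(u>335)&(u<390)&(v>182)&(v<222);print(np.percentile(X[k,2],[5,50,95]))
# wedge bottom from side silhouettes: colour extents at mid-height
g=green(p);g[:,:250]=0;g[:,305:]=0
cs=max(cv2.findContours(g.astype(np.uint8),0,1)[0],key=cv2.contourArea);b=cv2.boxPoints(cv2.minAreaRect(cs));print(b)
print(ray("top",b,.018)[:,:2])
# glass
k=np.zeros(d.shape,bool);k[200:226,412:436]=1;Xg,_,_=pts("top",d,k);q=Xg[:,2]>.03;print("glass",Xg[q].mean(0),Xg[:,2].max(),ray("top",(423.5,213),.03))
```

```text
((361.30291748046875, 203.56173706054688), (66.03568267822266, 46.631465911865234), 4.398705959320068) [[326.5941  224.27644]
 [330.17056 177.78233]
 [396.01175 182.84703]
 [392.43527 229.34114]]
[[ 0.42193517 -0.03765516]
 [ 0.56977294 -0.05304058]
 [ 0.5486304  -0.26186174]
 [ 0.4011021  -0.2439256 ]]
((0.48540812730789185, -0.14855648577213287), (0.2077934443950653, 0.148628368973732), 84.21865844726562)
[[ 0.56689895 -0.05348836]
 [ 0.55032257 -0.25978798]
 [ 0.40217027 -0.24366278]
 [ 0.4185696  -0.03884965]] [0.20696451 0.14902726 0.20546862 0.14904995]
ctr [ 0.48449035 -0.14894719]
[-0.0799541  -0.99679855] -94.58592733109097
[0.00094376 0.03147332 0.03715448]
[[257.00922 197.69727]
 [291.87158 187.23856]
 [295.28442 198.61472]
 [260.42206 209.07343]]
[[0.51385055 0.18230818]
 [0.54517008 0.07007501]
 [0.50802621 0.05980882]
 [0.47692036 0.17174557]]
glass [ 0.45189216 -0.34973266  0.05053119] 0.06681563238035695 [[ 0.45089641 -0.34594164  0.03      ]]
```

Tray fit is 207.8 x 148.6 mm, which matches, and the wedge is consistent too. Before moving, I'll locate the tap's hose and spray in 3D.

Run:
```python
from h import *
d=np.load("pics/top0.npy");K=camera_info("top")
for uv in [(172,203),(150,212),(130,245),(115,280),(90,315),(60,345),(30,370),(5,392),(150,165),(110,140),(70,110),(30,80),(215,190),(190,184),(75,285),(225,165),(170,190),(175,210)]:
    m=np.zeros(d.shape,bool);m[uv[1]-1:uv[1]+2,uv[0]-1:uv[0]+2]=1
    X,_,_=pts("top",d,m);print(uv,np.round(np.median(X,0),3) if len(X) else None)
```

```text
(172, 203) [0.461 0.349 0.328]
(150, 212) [0.427 0.353 0.447]
(130, 245) [0.352 0.327 0.599]
(115, 280) [0.298 0.301 0.706]
(90, 315) [0.259 0.289 0.795]
(60, 345) [0.238 0.282 0.866]
(30, 370) [0.223 0.284 0.908]
(5, 392) [0.216 0.277 0.951]
(150, 165) [0.535 0.364 0.424]
(110, 140) [0.538 0.361 0.612]
(70, 110) [0.548 0.361 0.733]
(30, 80) [0.556 0.362 0.819]
(215, 190) [0.543 0.317 0.013]
(190, 184) [0.544 0.366 0.123]
(75, 285) [0.271 0.567 0.344]
(225, 165) [0.607 0.27  0.088]
(170, 190) [0.543 0.456 0.032]
(175, 210) [0.45  0.353 0.289]
```

Units first: shifts go in shares of 0.8 m and turns go in shares of pi rad. So -0.22 m / 0.8 = -0.275, -0.044 m / 0.8 = -0.055.

Request:
send_path:
  ticks:
    - [[0,-0.055,0.025,0,0,0],[0,-0.11,0.05,0,0,0],[0,-0.165,0.075,0,0,0],[0,-0.22,0.1,0,0,0],[0,-0.275,0.125,0,0,0]]

```text
clock: 0.6
tcp_pos: [0.1949, 0.4088, 0.2031]
orientation: [-0.693, -3.064, 0.0]
contact_force: [0.3, 0.7, -0.3]
grip_width: 0.0854
gripper_force: 0.0
```

Request:
send_path:
  ticks:
    - [[0,0,0,0,0,0],[0,0,0,0,0,0]]

```text
clock: 0.8
tcp_pos: [0.1953, 0.4094, 0.2034]
orientation: [-0.693, -3.064, 0.003]
contact_force: [0.4, 1.3, 0.3]
grip_width: 0.0853
gripper_force: 0.0
```

```bash
python3 -c "
from h import *
print(r.get_obs()['joints'])
p,d=grab_frame('scene');cv2.imwrite('pics/s1.png',p)
p,d=grab_frame('top');np.save('pics/t1.npy',d)
m=np.zeros(d.shape,bool);m[:]=1;X,u,v=pts('top',d,m);k=(X[:,2]>.5)&(X[:,0]>0)&(abs(X[:,1])<.5)&(X[:,1]>.0);print(k.sum())
for z in np.arange(.45,1,.1):
  q=(abs(X[:,2]-z)<.05)&(X[:,0]>.0)&(X[:,0]<.5)&(X[:,1]>-.1)&(X[:,1]<.6)
  if q.sum(): print(round(z,2),q.sum(),X[q].min(0).round(2),X[q].max(0).round(2))
"
```

```text
[-1.25256987  0.25477821 -0.01234899  2.16128531  0.00464259  0.72745267
 -0.14186374]
48988
0.45 1213 [ 0.02 -0.04  0.4 ] [0.45 0.46 0.5 ]
0.55 3180 [ 0.06 -0.01  0.5 ] [0.41 0.44 0.6 ]
0.65 3545 [0.09 0.03 0.6 ] [0.36 0.35 0.7 ]
0.75 3695 [0.13 0.14 0.7 ] [0.31 0.33 0.8 ]
0.85 2036 [0.2  0.27 0.8 ] [0.26 0.31 0.9 ]
0.95 1392 [0.2  0.26 0.9 ] [0.23 0.3  0.97]
```

View pics/s1.png

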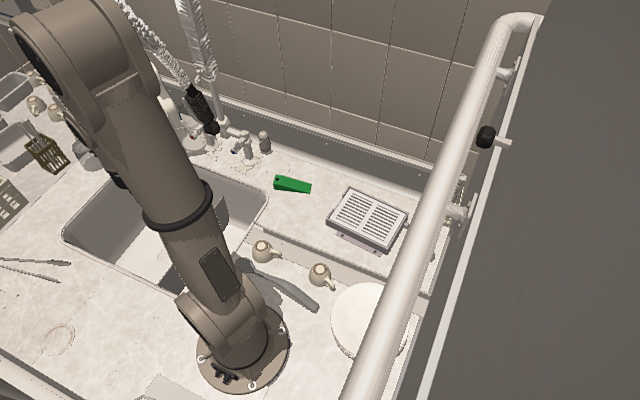

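The arm is drawn in with the elbow clear of the hose. Now the swing about the base at r = 0.454.

Scaled: -0.19 m / 0.8 = -0.2375, -0.145 m / 0.8 = -0.1813, 0.432 rad / 3.1416 = 0.1375.

Request:
send_path:
  ticks:
    - [[-0.0613,-0.0038,0,0,0,0.0344],[-0.1225,-0.0138,0,0,0,0.0688],[-0.1813,-0.03,0,0,0,0.1031],[-0.2375,-0.0525,0,0,0,0.1375]]

```text
clock: 1.3
tcp_pos: [0.3525, 0.2918, 0.205]
orientation: [1.339, 2.84, 0.006]
contact_force: [2.1, 0.5, -0.4]
grip_width: 0.0852
gripper_force: 0.0
```

Request:
send_path:
  ticks:
    - [[-0.0613,-0.0038,0,0,0,0.0344],[-0.1225,-0.0138,0,0,0,0.0688],[-0.1813,-0.03,0,0,0,0.1031],[-0.2188,-0.0438,0,0,0,0.1241],[-0.2188,-0.0438,0,0,0,0.1241]]

```text
clock: 1.8
tcp_pos: [0.4374, 0.1303, 0.2048]
orientation: [1.87, 2.521, 0.002]
contact_force: [-0.4, 0.1, 0.6]
grip_width: 0.085
gripper_force: 0.0
```

Run:
```python
from h import *
c=camera_info("wrist");p,d=grab_frame("wrist");cv2.imwrite("pics/w1.png",p);np.save("pics/w1.npy",d)
print(c,r.get_obs()["tcp_pos"],(d>0).mean())
```

```text
{'camera_matrix': array([[309.70691629,   0.        , 319.19473295],
       [  0.        , 309.70691629, 195.59266975],
       [  0.        ,   0.        ,   1.        ]]), 'R': array([[ 0.95703268,  0.28996077,  0.00334622],
       [ 0.27827833, -0.9215968 ,  0.27059287],
       [ 0.08154519, -0.25803504, -0.96268806]]), 't': array([-0.45726948, -0.01069968,  0.27996909])} [0.43658899 0.13276902 0.20464134] 0.9821796875
```

View pics/w1.png

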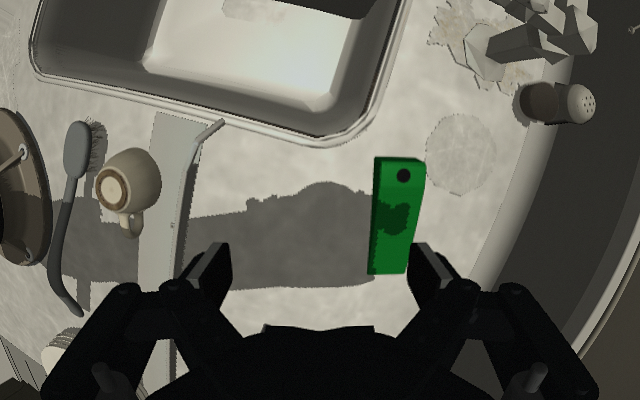

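The wrist view shows the wedge ahead, thin end nearest the gripper at (368..407,273) and back at about (375..424,158). I'll measure it from here.

Add to h.py:
```python
def wray(c,uv,h):
    q=cv2.fisheye.undistortPoints(np.float64(uv).reshape(-1,1,2),c["camera_matrix"],np.zeros(4))[:,0]
    w=np.c_[q,np.ones(len(q))]@c["R"];o=-c["R"].T@c["t"];return o+w*((h-o[2])/w[:,2])[:,None]
def wpts(c,d,m):
    v,u=np.nonzero(m&(d>0));q=cv2.fisheye.undistortPoints(np.stack([u,v],1).astype(float)[:,None],c["camera_matrix"],np.zeros(4))[:,0]
    return (np.c_[q,np.ones(len(q))]*d[v,u][:,None]-c["t"])@c["R"],u,v
```

Run:
```python
from h import *
c=camera_info("wrist");p=cv2.imread("pics/w1.png");d=np.load("pics/w1.npy")
g=green(p);n,l,s,_=cv2.connectedComponentsWithStats(g.astype(np.uint8));k=1+s[1:,4].argmax();print(s[k])
g=cv2.morphologyEx((l==k).astype(np.uint8),cv2.MORPH_CLOSE,np.ones((9,9)))>0
X,u,v=wpts(c,d,g);print(X.min(0),X.max(0))
# top surface: points on the ramp/level; bin along depth of axis
yaw=np.radians(-73);a=np.array([np.cos(yaw),np.sin(yaw)])
top=X[:,2]>.004
rc=cv2.minAreaRect(X[:,:2].astype(np.float32));print(rc,cv2.boxPoints(rc))
f=X[X[:,2]>.029];rc=cv2.minAreaRect(f[:,:2].astype(np.float32));print("flat",rc,np.median(f,0))
print(wray(c,[(368,273),(407,273)],.004),wray(c,[(375,157),(424,160)],.032))
```

```text
[ 367  157   59  118 5164]
[ 0.47496193  0.06138315 -0.00132254] [0.54562807 0.18494098 0.14671551]
((0.5085221529006958, 0.12210386991500854), (0.04711982607841492, 0.11907187104225159), 16.31075668334961) [[0.46919    0.17262691]
 [0.50263095 0.05834737]
 [0.5478543  0.07158083]
 [0.51441336 0.18586037]]
flat ((0.49651598930358887, 0.1630559265613556), (0.04719281569123268, 0.03203848749399185), 16.64268684387207) [0.49864825 0.16513009 0.0308319 ]
[[0.51037966 0.06259782 0.004     ]
 [0.55020851 0.07299395 0.004     ]] [[0.47038695 0.17642168 0.032     ]
 [0.51059114 0.1871178  0.032     ]]
```

Scaled: 0.11 m / 0.8 = 0.1375, 0.067 m / 0.8 = 0.0838.

Request:
send_path:
  ticks:
    - [[0.0075,0.0563,0,0,0,0],[0.0113,0.0838,0.0438,0,0,0],[0.0113,0.0838,0.1,0,0,0],[0.0113,0.0838,0.1375,0,0,0],[0.0113,0.0838,0.1375,0,0,0]]

```text
clock: 2.35
tcp_pos: [0.4937, 0.164, 0.0905]
orientation: [-1.853, -2.532, 0.008]
contact_force: [0.2, 0.2, -0.5]
grip_width: 0.0856
gripper_force: 0.0
```

Run:
```python
from h import *
c=camera_info("wrist");p,d=grab_frame("wrist");cv2.imwrite("pics/w2.png",p);np.save("pics/w2.npy",d)
o=r.get_obs();print(o["tcp_pos"],o["orientation"])
```

```text
[0.4949174  0.16403146 0.09268151] [-1.85545706 -2.53281786  0.00392859]
```

View pics/w2.png

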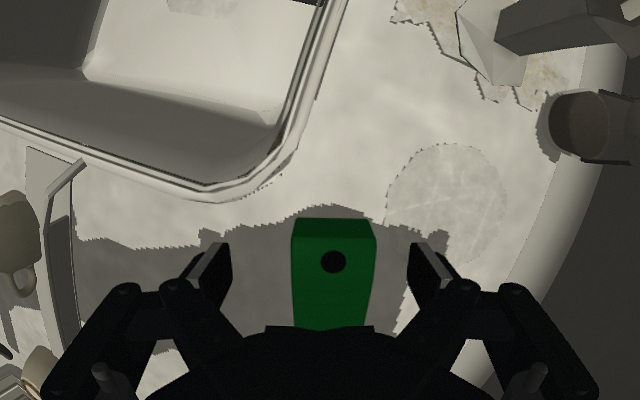

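The wedge lies between the open fingers, back top edge at (296..375,239), about 14 px right of the gripper's centre line.

Run:
```python
from h import *
from scipy.spatial.transform import Rotation as Ro
c=camera_info("wrist");o=r.get_obs();p=cv2.imread("pics/w2.png")
W=wray(c,[(296,238),(375,240)],.032);print(W)
T=Ro.from_rotvec(o["orientation"]).as_matrix();print(T,o["tcp_pos"],o["qvel"].max())
print((W-o["tcp_pos"])@T)
```

```text
[[0.4814841  0.17144786 0.032     ]
 [0.51653268 0.18129807 0.032     ]]
[[-3.01529629e-01  9.53452145e-01 -2.98171170e-03]
 [ 9.53456807e-01  3.01528233e-01 -9.17840340e-04]
 [ 2.39534190e-05 -3.11968937e-03 -9.99995133e-01]] [0.4949174  0.16403146 0.09268151] 0.028013047685659636
[[ 0.0111203  -0.01038245  0.06071446]
 [ 0.00994387  0.02600481  0.06060091]]
```

Scaled: 0.016 m / 0.8 = 0.02, -0.007 m / 0.8 = -0.0088.

Request:
send_path:
  ticks:
    - [[-0.0088,0.0063,0.01,0,0,0],[-0.0088,0.0063,0.02,0,0,0],[-0.0088,0.0063,0.02,0,0,0]]

```text
clock: 2.7
tcp_pos: [0.5028, 0.1576, 0.0782]
orientation: [1.86, 2.531, 0.001]
contact_force: [0.4, 0.1, -0.9]
grip_width: 0.0856
gripper_force: 0.0
```

Request:
send_path:
  ticks:
    - [[0,0,0,0,0,0],[0,0,0,0,0,0],[0,0,0,0,0,0],[0,0,0,0,0,0],[0,0,0,0,0,0]]
  finger_gap: 0.03
  clamp_n: 60

```text
clock: 3.2
tcp_pos: [0.5026, 0.1578, 0.0786]
orientation: [1.859, 2.532, 0.001]
contact_force: [-1.2, -0.6, 6.3]
grip_width: 0.0389
gripper_force: 60.4
```

Request:
send_path:
  ticks:
    - [[0,0,0,0,0,0],[0,0,0,0,0,0],[0,0,0,0,0,0]]

```text
clock: 3.5
tcp_pos: [0.5026, 0.1578, 0.0786]
orientation: [1.859, 2.532, 0.001]
contact_force: [-1.2, 0.1, 5.6]
grip_width: 0.039
gripper_force: 60.4
```

Scaled: -0.071 m / 0.8 = -0.0888, -0.05 m / 0.8 = -0.0625, 0.396 rad / 3.1416 = 0.1261.

Request:
send_path:
  ticks:
    - [[0,0,-0.05,0,0,0],[-0.0313,-0.0075,-0.0625,0,0,0.0414],[-0.0625,-0.015,-0.0625,0,0,0.0828],[-0.0888,-0.0225,-0.0625,0,0,0.1261],[-0.0888,-0.0225,-0.0625,0,0,0.1261]]

```text
clock: 4.0
tcp_pos: [0.5062, 0.0811, 0.1282]
orientation: [2.328, 2.107, -0.002]
contact_force: [0.2, -1.1, -1.3]
grip_width: 0.0389
gripper_force: 60.5
```

Request:
send_path:
  ticks:
    - [[0,0,0,0,0,0],[0,0,0,0,0,0]]

```text
clock: 4.2
tcp_pos: [0.5064, 0.0856, 0.1278]
orientation: [-2.318, -2.12, -0.001]
contact_force: [-0.0, 0.5, -0.7]
grip_width: 0.0389
gripper_force: 60.5
```

Run:
```python
from h import *
o=r.get_obs();print(o["tcp_pos"],o["orientation"],o["contact_force"])
for n in("top","scene","wrist"):
    p,d=grab_frame(n); cv2.imwrite(f"pics/{n}3.png",p); np.save(f"pics/{n}3.npy",d)
a=cv2.imread("pics/top3.png")[150:250,240:440];b=cv2.imread("pics/scene3.png")[140:265,240:440]
cv2.imwrite("pics/c3.png",np.hstack([cv2.resize(a,(400,200),interpolation=2),cv2.resize(b,(400,250),interpolation=2)[:200]]) if 0 else np.vstack([cv2.resize(a,(600,300),interpolation=2),cv2.copyMakeBorder(cv2.resize(b,(480,300),interpolation=2),0,0,0,120,0)]))
```

```text
[0.50635987 0.08563625 0.12782618] [-2.31786825e+00 -2.11981716e+00 -5.27815340e-04] [-0.02182509  0.53430166 -0.67229843]
```

View pics/c3.png

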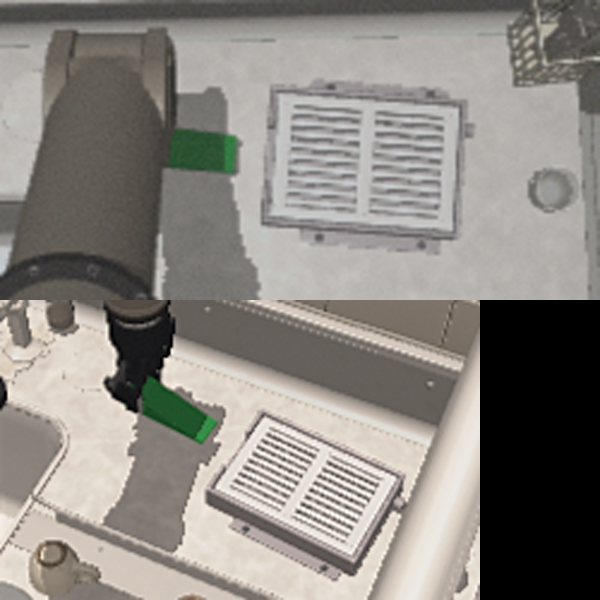

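The wedge is level in the grip and points at the notch. Tip edge is at about (318,196..208) in the top view. I'll measure the tip in the tray frame.

Run:
```python
from h import *
o=r.get_obs();ax=np.radians(2*np.degrees(np.arctan2(o["orientation"][1],o["orientation"][0])));xa=np.array([np.cos(ax),np.sin(ax)]);print("tool yaw of -x",np.degrees(np.arctan2(-xa[1],-xa[0])))
for n in("top","scene"):
    p=cv2.imread(f"pics/{n}3.png");d=np.load(f"pics/{n}3.npy");h=cv2.cvtColor(p,cv2.COLOR_BGR2HSV)
    g=cv2.inRange(h,(45,90,20),(80,255,255))>0
    if n=="top":g[:,:290]=0;g[:,325:]=0
    else: g[:,:290]=0;g[:,340:]=0
    X,u,v=pts(n,d,g);k=(X[:,2]>.03)&(X[:,2]<.1);X=X[k];u=u[k];v=v[k]
    q=(X[:,:2]-o["tcp_pos"][:2]);s=-q@xa; t=q@np.array([xa[1],-xa[0]])
    A=np.polyfit(s,X[:,2],1);print(n,len(X),"s",s.min(),s.max(),"t",t.min(),t.max(),np.median(t),"slope",A,"z at tip",np.polyval(A,s.max()))
    P=ray(n,np.c_[u,v],.053)[:,:2]-o["tcp_pos"][:2];S=-P@xa;T=P@np.array([xa[1],-xa[0]]);i=S>np.percentile(S,85);print(" ray tip",S.max(),"lat",T[i].min(),T[i].max())
# tray with subpixel line fits in top3, gradient of rim vs counter via height mask over two frames
for f in(0,3):
    d=np.load(f"pics/top{f}.npy");m=np.zeros(d.shape,bool);m[165:245,322:410]=1
    X,u,v=pts("top",d,m);H=np.zeros(d.shape,np.uint8);H[v,u]=((X[:,2]>.018)&(X[:,2]<.06))*255
    H=cv2.morphologyEx(H,cv2.MORPH_OPEN,np.ones((5,5)));cs=max(cv2.findContours(H,0,cv2.CHAIN_APPROX_NONE)[0],key=cv2.contourArea)[:,0]
    W=ray("top",cs,.036)[:,:2].astype(np.float32);print(cv2.minAreaRect(W))
    c=np.array([.485,-.1487]);
    for e in(-95.,):
        a=np.array([np.cos(np.radians(e)),np.sin(np.radians(e))]);b=np.array([-a[1],a[0]]);L=(W-c)@np.c_[a,b]
        for nm,sel,i in(("y+",(L[:,1]>.066)&(abs(L[:,0])<.09),0),("y-",(L[:,1]<-.066)&(abs(L[:,0])<.09),0),("x+",(L[:,0]>.095)&(abs(L[:,1])<.06),1),("x-",(L[:,0]<-.095)&(abs(L[:,1])<.06),1)):
            y=np.polyfit(L[sel,i],L[sel,1-i],1);print(nm,sel.sum(),np.degrees(y[0]).round(2),y[1].round(4))
```

```text
tool yaw of -x -95.14099839381288
top 254 s 0.03167575780234274 0.09782212552357757 t -0.022569724495186985 0.01622849271753787 -0.0035976723762678946 slope [-0.2852739   0.08090171] z at tip 0.0529956085082941
 ray tip 0.09783616154554052 lat -0.019787872525333795 0.014935360381443207
scene 418 s -0.017325464202490475 0.09748871074195613 t -0.024546716331386585 0.022447335639197645 -0.0029272495357639933 slope [-0.2587861   0.08006362] z at tip 0.05483489784678683
 ray tip 0.09745482401350916 lat -0.019974287441588263 0.02121656039773137
((0.48540812730789185, -0.14855648577213287), (0.2077934443950653, 0.148628368973732), 84.21865844726562)
y+ 58 -0.34 0.0728
y- 58 -0.58 -0.0721
x+ 41 -0.23 0.1016
x- 25 1.44 -0.1012
((0.48533767461776733, -0.14872370660305023), (0.20756536722183228, 0.14886382222175598), 84.1666488647461)
y+ 58 -0.98 0.0727
y- 59 -0.46 -0.0722
x+ 39 0.8 0.1021
x- 29 0.25 -0.1006
```

Scaled: -0.045 m / 0.8 = -0.0563, 0.029 m / 0.8 = 0.0363, 0.005 rad / 3.1416 = 0.0016.

Request:
send_path:
  ticks:
    - [[0,0,0.025,0,0,0.0016],[0,0,0.0363,0,0,0.0016],[-0.025,0,0.0363,0,0,0.0016],[-0.0438,0,0.0363,0,0,0.0016],[-0.0563,0,0.0363,0,0,0.0016]]

```text
clock: 4.85
tcp_pos: [0.5021, 0.0382, 0.0989]
orientation: [2.328, 2.11, -0.001]
contact_force: [0.7, -1.3, -0.9]
grip_width: 0.0387
gripper_force: 60.5
```

Request:
send_path:
  ticks:
    - [[0,0,0,0,0,0],[0,0,0,0,0,0]]

```text
clock: 5.05
tcp_pos: [0.5025, 0.0399, 0.0991]
orientation: [-2.327, -2.11, -0.001]
contact_force: [-0.2, -0.1, -2.1]
grip_width: 0.0391
gripper_force: 60.5
```

Run:
```python
from h import *
o=r.get_obs();print(o["tcp_pos"],o["orientation"],o["contact_force"])
for n in("top","scene"):
    p,d=grab_frame(n); cv2.imwrite(f"pics/{n}4.png",p); np.save(f"pics/{n}4.npy",d)
a=cv2.imread("pics/top4.png")[165:245,280:400];b=cv2.imread("pics/scene4.png")[160:260,290:440]
cv2.imwrite("pics/c4.png",np.vstack([cv2.resize(a,(450,300),interpolation=2),cv2.resize(b,(450,300),interpolation=2)]))
```

```text
[0.50247716 0.03985024 0.09910028] [-2.32697509e+00 -2.11042708e+00 -1.04322935e-03] [-0.19422569 -0.06573415 -2.12474235]
```

View pics/c4.png

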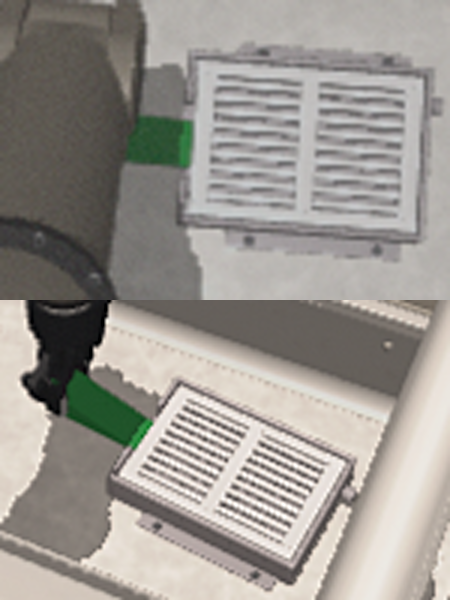

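The tip sits in the middle of the notch (top crop, 190,140) with its thin end just at the grille's edge. Lowering gently to feel the sill.

Scaled: 0.0015 m / 0.8 = 0.0019, 0.001 m / 0.8 = 0.0013.

Request:
send_path:
  ticks:
    - [[0,0,0.0013,0,0,0],[0,0,0.0019,0,0,0],[0,0,0.0019,0,0,0]]

```text
clock: 5.45
tcp_pos: [0.5023, 0.04, 0.0973]
orientation: [-2.326, -2.112, 0.0]
contact_force: [-0.6, 0.2, 0.3]
grip_width: 0.0389
gripper_force: 60.5
```

Request:
send_path:
  ticks:
    - [[0,0,0.0013,0,0,0],[0,0,0.0013,0,0,0]]

```text
clock: 5.65
tcp_pos: [0.5024, 0.0399, 0.0964]
orientation: [-2.326, -2.111, -0.0]
contact_force: [-0.7, 0.6, 0.6]
grip_width: 0.039
gripper_force: 60.8
```

Scaled: 0.001 m / 0.8 = 0.0013.

Request:
send_path:
  ticks:
    - [[0,0,0.0013,0,0,0],[0,0,0.0013,0,0,0],[0,0,0.0013,0,0,0]]

```text
clock: 5.95
tcp_pos: [0.5024, 0.04, 0.0956]
orientation: [-2.326, -2.111, -0.001]
contact_force: [-0.3, 2.4, 4.9]
grip_width: 0.0391
gripper_force: 61.5
```

Sill found at TCP z of about 0.096. I'll ease off half a millimetre and push in.

Scaled: -0.018 m / 0.8 = -0.0225, -0.012 m / 0.8 = -0.015.

Request:
send_path:
  ticks:
    - [[0,0,-0.0006,0,0,0],[-0.0075,0,-0.0006,0,0,0],[-0.015,0,-0.0006,0,0,0],[-0.0225,0,-0.0006,0,0,0],[-0.0225,0,-0.0006,0,0,0]]

```text
clock: 6.45
tcp_pos: [0.5008, 0.0207, 0.0961]
orientation: [2.327, 2.109, 0.001]
contact_force: [1.0, 0.7, 3.3]
grip_width: 0.0391
gripper_force: 61.1
```

Request:
send_path:
  ticks:
    - [[-0.0038,0,0,0,0,0],[-0.0075,0,0,0,0,0],[-0.0075,0,0,0,0,0]]

```text
clock: 6.75
tcp_pos: [0.5006, 0.0167, 0.0962]
orientation: [-2.325, -2.112, -0.003]
contact_force: [1.0, 6.4, 6.2]
grip_width: 0.0388
gripper_force: 61.3
```

Run:
```python
from h import *
print(r.get_obs()["tcp_pos"])
for n in("top","scene"):
    p,d=grab_frame(n); cv2.imwrite(f"pics/{n}5.png",p); np.save(f"pics/{n}5.npy",d)
c=np.array([.4853,-.1487]);e=np.radians(-95.5);a=np.array([np.cos(e),np.sin(e)]);b=np.array([-a[1],a[0]])
def prof(n,i):
    d=np.load(f"pics/{n}{i}.npy");X,u,v=pts(n,d,np.ones(d.shape,bool));L=(X[:,:2]-c)@np.c_[a,b]
    k=(abs(L[:,1])<.055)&(X[:,2]>.031)&(X[:,2]<.06);o=[]
    for x0 in(-.087,-.06,-.03,0.,.03,.06,.087):
        q=k&(abs(L[:,0]-x0)<.006);o.append(round(1e3*np.median(X[q,2]),1))
    return np.array(o)
for n in("top","scene"):
    for i in(0,4,5):print(n,i,prof(n,i))
```

```text
[0.5005585  0.01670558 0.09620809]
top 0 [34.1 33.5 33.5 34.5 33.4 33.8 33.7]
top 4 [33.9 33.3 33.4 34.6 33.  34.6 34.3]
top 5 [35.4 34.9 34.3 34.8 33.7 34.  34.2]
scene 0 [35.8 34.5 35.2 36.  34.8 34.8 35.9]
scene 4 [35.5 35.  35.1 35.5 34.8 34.6 35.5]
scene 5 [36.9 35.4 35.2 36.4 34.9 34.8 35.4]
```

The front of the grille is up about 1.5 mm, as predicted. I'll push 14 mm further, for roughly 5.5 mm of lift.

Scaled: -0.014 m / 0.8 = -0.0175, -0.012 m / 0.8 = -0.015.

Request:
send_path:
  ticks:
    - [[-0.005,0,0,0,0,0],[-0.01,0,0,0,0,0],[-0.015,0,0,0,0,0],[-0.0175,0,0,0,0,0],[-0.0175,0,0,0,0,0]]

```text
clock: 7.35
tcp_pos: [0.4994, 0.0028, 0.0963]
orientation: [-2.326, -2.112, -0.003]
contact_force: [2.0, 6.7, 5.9]
grip_width: 0.0391
gripper_force: 61.5
```

Request:
send_path:
  ticks:
    - [[0,0,0,0,0,0],[0,0,0,0,0,0],[0,0,0,0,0,0]]

```text
clock: 7.65
tcp_pos: [0.4994, 0.0029, 0.0963]
orientation: [-2.325, -2.112, -0.003]
contact_force: [0.9, 6.5, 7.3]
grip_width: 0.0392
gripper_force: 61.5
```

Run:
```python
from h import *
o=r.get_obs();print(o["tcp_pos"],o["orientation"])
for n in("top","scene"):
    p,d=grab_frame(n); cv2.imwrite(f"pics/{n}6.png",p); np.save(f"pics/{n}6.npy",d)
c=np.array([.4853,-.1487]);e=np.radians(-95.5);a=np.array([np.cos(e),np.sin(e)]);b=np.array([-a[1],a[0]])
def prof(n,i):
    d=np.load(f"pics/{n}{i}.npy");X,u,v=pts(n,d,np.ones(d.shape,bool));L=(X[:,:2]-c)@np.c_[a,b]
    k=(abs(L[:,1])<.055)&(X[:,2]>.031)&(X[:,2]<.06);o=[]
    for x0 in(-.087,-.06,-.03,0.,.03,.06,.087):
        q=k&(abs(L[:,0]-x0)<.006);o.append(round(1e3*np.median(X[q,2]),1))
    return np.array(o)
for n in("top","scene"):print(n,(prof(n,6)-prof(n,0)).round(1))
A=cv2.imread("pics/top6.png")[165:245,280:440];B=cv2.imread("pics/scene6.png")[160:260,290:440]
cv2.imwrite("pics/c6.png",np.vstack([cv2.resize(A,(600,300),interpolation=2),cv2.copyMakeBorder(cv2.resize(B,(450,300),interpolation=2),0,0,0,150,0)]))
```

```text
[0.49939318 0.00289679 0.09629972] [-2.32541427 -2.11223485 -0.00320947]
top [4.  4.2 3.5 1.7 2.5 1.1 0.3]
scene [5.3 4.3 2.4 1.9 1.9 1.  0. ]
```

View pics/c6.png

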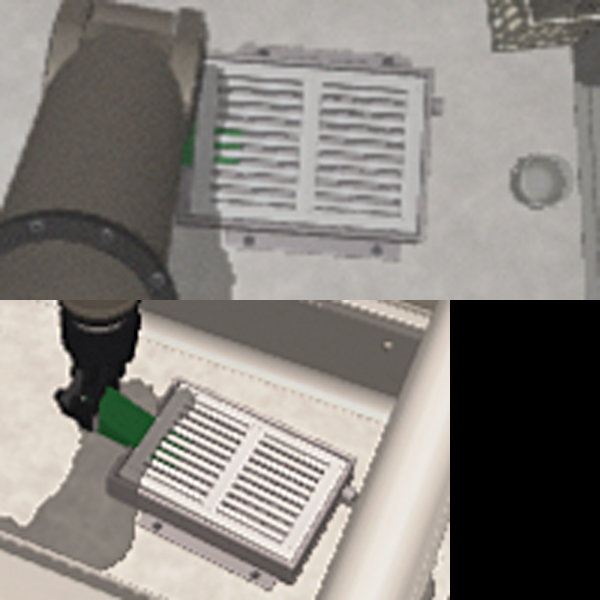

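The wedge shows green through the slots at (300–345,200), so it is under the grille. The front end is up about 5 mm and the height change falls evenly to 0 at the far end. The glass at (424,213) hasn't moved, so I'm handing in.

```bash
python3 -c "
from bench import r
print(r.hand_in())"
```

```text
the job is handed in; nothing more can be done
None
```

The job is handed in: the wedge is in through the notch and still gripped, the notch end of the grille is up about 5 mm by the depth images, the far end is still seated, and the glass was not touched.

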